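# Shut and bolt the sprung lid of the steel stock box

### The job

Lock up the grey steel stock box with the goods in it: swing its lid shut, keep the lid pressed down on its rubber buffers while you slide the barrel bolt fully across into the keeper, then turn the bolt's handle down into its notch so that the bolt cannot slide back. Work by feel: do not slam or bear hard on the lid, do not ram or force the bolt, and leave the things around the box where they are.

Things in the scene. Friction and masses are not known exactly. Their poses are not given: they have to be found in the camera images.
- chest: Grey steel stock box, fixed, 180 (x) x 310 (y) x 106 mm high; origin under its middle on the table. Box frame: x away from the robot, y left along the box, z up. The lid covers the left of its top; the right 78 mm is a fixed deck level with the shut lid (z=106). The barrel bolt lies along y on top, its axis at x=+25, z=118 (lid shut), and slides to -y (right), stiffly (2 N); it stays where left.
- lid (a joint): Lid angle (rad): 0 shut, grows as it opens. Plate 180 (x) x 220 (y) x 6 mm; hinge line along box x at y=+145, z=106 (its top face); the free edge, y=-75, rises. Nearly balanced on stiff hinges, it stays at any angle; 1 to 2 N at the free edge moves it. In the last 6 mm rubber buffers push it back to rest at 0.03 to 0.04; there the bolt stands too high and its nose strikes the keeper.
- bolt (a joint): Travel of the bolt (m): 0 drawn back, grows towards the keeper. Round bar 12 mm thick with a round nose, which reaches the keeper at about 0.02. Home, with the handle in line with its notch, from 0.040 to 0.0435; there the handle's stem meets a rigid stop block.
- handle (a joint): Angle of the bolt's handle in rad: 0 upright (square to the lid), grows as it turns about the bolt's axis towards the robot side (box -x), 1.35 fully down. It turns easily (under 1 N at the knob). Short of the notch the barrel's front wall stops it at about 0.3. Held hard, the knob pivots badly between finger pads; it can also be pushed over from behind and then down from above.
- knob (a point): Middle of the black ball knob (18 mm) at the end of the bolt's handle, 36 mm from the bolt's axis, on an 8 mm stem. With lid shut, handle upright and bolt at 0 it is at x=+25, y=+10, z=154 mm in the box frame (y falls as the bolt travels). Fully down it lies 35 mm towards the robot (box -x) from the bolt's axis and 8 mm above it.
- notch (a point): Middle of the notch, on the bolt's axis, 176.75 mm from the hinge line (box x=+25, y=-31.75, z=118 with the lid shut). The steel barrel on the lid is a U channel 26 mm wide, 25 mm high, 104 to 212 mm from the hinge line, on a 46 mm plate. The stem runs in its slot; the front wall has an 11.5 mm notch right beside the keeper-side stop block (the 8 mm stem has 1.7 mm to spare either way).
- keeper: Steel arch fixed on the deck, 27 mm wide, 25 mm high, 18 mm long along the bolt, its mouth 81 mm to the right of the box's middle; its opening is 15 mm wide and leaves 1.5 mm above the bolt. Origin on the deck (z = 106 mm) under the arch's middle at x = +25, y = -91 mm.
- rim: Steel cross-bar 172 x 22 x 10 mm under the lid's free edge, with the two rubber buffers in it; top at z=100 mm, origin under its middle at x=0, y=-60, z=90 in the box frame. The shut lid lands rigidly on it. To press the lid from the buffers' rest down to it takes about 11 N straight down on the bolt's knob, 7 N at the free edge.
- stock_carton: Small white product carton 100 x 50 x 30 mm inside the box; leave it there. Origin under its middle.
- stock_roll: Small roll of labels, 26 mm high, inside the box; leave it there.
- glue_stick: Glue stick with a red cap, 27 mm diameter, 98 mm tall, standing right of the box; bystander.
- label_roll: White label roll 100 mm across, 50 mm high, right of the box; bystander.
- rubber_stamp: Rubber stamp with a turned wooden handle, 70 x 36 x 74 mm, standing far right; bystander.

How it is judged:
By the outcome, as a careful person would: the job done as asked, in the order asked, and still so for the second after the job is handed in, with the robot touching nothing.
It also fails if it takes over 51 s, if anything falls off the work surface, if the arm or the gripper's body presses on something with over 40 N, if the wrist force passes 120 N, or if a joint passes its speed limit or range.

### The arm

A 7-joint arm with a two-finger parallel gripper is mounted at the origin on the work surface; the furniture and walls round the work are solid. World frame = base frame: x ahead of the robot, y to its left, z up, the work surface at z = 0. Lengths are in m, angles in rad, forces in N, time in s.
With the tool pointing down it reaches from about 0.425 to 0.875 m from the base axis. Payload 8.4 kg.
Tool frame: the origin (TCP) lies midway between the tips of the shut fingers; the grasp point (between the pads) lies 19 mm behind it (ctrl.tcp_to_grasp is the distance from the TCP to the grasp point, in m); z points along the fingers, y is the line along which they close (so a half turn about z gives the same grasp; the last joint's range is limited). The gripper opens to 85 mm and grips with 20 to 120 N. Pads are 22 mm wide; open, the fingers measure 114 mm over their backs; the gripper's body (76 mm by 85 mm) begins 54 mm behind the grasp point. The pads swing forward as they close: fully open they stand 13 mm farther back than shut.
Start: joints at [-1.427, 0.333, 0.04, 1.465, -0.013, 1.343, -0.059], TCP at [0.156, 0.631, 0.231] pointing down, gripper open.
Joint ranges: [-2.58, 2.58], [-0.38, 2.09], [-1.3, 1.39], [0.25, 2.4], [-1.5, 4.64], [0.08, 2.09], [-2.65, 2.65]. Speed limits (rad/s): [2.22, 2.22, 2.79, 2.79, 3.14, 3.14, 3.14].

### API

Orientations are given as a unit quaternion [x, y, z, w].
In Python, from plant import ctrl gives the robot as it stands.
- The arm moves only by the tool jog_arm, never from a script. Its argument "targets" is a list of rows, each a list of 6 numbers: the shift along the tool's x, y, z in m, then the turn, a rotation vector about the tool's x, y, z in degrees. In form: [[tx, ty, tz, wx, wy, wz], ...]. A call has exactly 10 rows; each row shifts and turns the commanded pose from where the row before left it, along the tool's axes as they then stand; what a row does not reach is not made up. A row lasts 1/8 s, in which the tool goes at most 62.5 mm and 10.7 degrees, less where a joint would pass 70% of its speed; a pose out of reach is approached as far as the arm can. A call with a gripper value outside its range is refused whole. "jaw" is the closure in counts, from 0 (fully open) to 255 (shut), set as the call begins (left out, the last holds). The fingers move at their own pace and stop on an object; the grip force is fixed at half the most. Time passes only in rows, so rows that do not move let the fingers close, or fill a call up. It gives the time, the measured TCP pose, the force, the opening and the grip force at its end, in the units of the state.
- ctrl.get_state(): the state, without advancing time (a new reading comes with each control period).
- ctrl.get_image(name): name is "side" or "top"; returns a dict with "pixels" (420x560x3 uint8, blue, green, red), "fov_y" (degrees; the focal length in pixels is half the picture's height over the tangent of half this angle, whatever the lens; pixels are square), "cx", "cy" (the principal point, pixels), "R" (3x3) and "t" (3): a world point X has camera coordinates R X + t. Camera axes: x right, y down, z forward; pixel columns grow to the right and rows downward; lengths in m; the calibration is good to about 2 mm. A picture is of the moment at which its call begins. There is no depth.
- ctrl.finish_job(): hands the job in; it is judged then, once.
The state is a dict: "clock": time; "joints": joint angles; "joint_velocities": joint speeds; "joint_torque": joint torques, N m; "ee_pos": TCP position; "eef_rot": TCP orientation; "ft_force": force on the tool from outside, world axes, zero at the start; "ft_torque": the same for the moment, N m; "grip_width": finger opening in m; "finger_force": force on a finger pad.
Only numpy, scipy, OpenCV 4.12 (cv2) and the standard library are available. Lean on these libraries where they do the work, as an engineer would, in place of code of your own. Each camera call takes 0.05 s, during which the arm holds its last target. There are 200 camera calls.

## Working session

There is one attempt and no reset: what is moved stays moved. The work goes in short steps, Python scripts to look and compute and a tool call to move; the robot and the scene stay as the last step left them, time stands still between calls to the robot, and variables do not carry over. Pictures are saved under pics/ and viewed, at most 10 in all, crops included, and the job is handed in when it is done.

Besides the shell and the picture viewer there is one more tool, called after "Emit:" as name(argument=value, ...) on one line, values as JSON. jog_arm: Moves the arm, as the interface text tells. Its arguments: {"type":"object","properties":{"targets":{"type":"array","items":{"type":"array","items":{"type":"number"}}},"jaw":{"type":"number"}},"required":["targets"]}

```bash
ls; mkdir -p pics
cat > h.py <<'E'
import numpy as np, cv2
from plant import ctrl
from scipy.spatial.transform import Rotation as Ro
def cam(n):
    im=ctrl.get_image(n); f=210/np.tan(np.radians(im["fov_y"])/2)
    return im["pixels"],np.array([[f,0,im["cx"]],[0,f,im["cy"]],[0,0,1]]),np.array(im["R"]),np.array(im["t"])
def proj(c,X):
    p=(c[2]@np.atleast_2d(X).T).T+c[3]; p=p@c[1].T; return p[:,:2]/p[:,2:]
def onz(c,uv,z):
    o=-c[2].T@c[3]; d=c[2].T@np.linalg.inv(c[1])@np.array([*uv,1.]); return o+d*(z-o[2])/d[2]
E
python3 - <<'E'
from h import *
for n in("top","side"):
    c=cam(n); cv2.imwrite(f"pics/{n}0.png",c[0]); print(n,c[1][0,0],-c[2].T@c[3],c[2][2])
s=ctrl.get_state(); print(s)
E
```

```text
pics
top 436.2986969148197 [-0.05197744 -0.09891686  1.4545101 ] [ 0.37103743  0.00652566 -0.92859498]
side 539.6998442112109 [-0.30329561 -0.18522065  1.3776057 ] [ 0.52182065  0.07071167 -0.85011944]
{'clock': 0.1, 'joints': array([-1.42718783,  0.33385007,  0.03987608,  1.4661422 , -0.0133854 ,
        1.34331319, -0.0585017 ]), 'joint_velocities': array([-0.00028115, -0.00042796,  0.00027691, -0.00239763,  0.00123492,
       -0.00013791,  0.00091627]), 'joint_torque': array([ 5.46407362e-03, -6.60014391e+01,  1.37096275e+00, -4.06465280e+01,
        1.70655234e-02,  8.90497409e-03,  1.00901525e-05]), 'ee_pos': array([0.1562135 , 0.63053925, 0.23052379]), 'eef_rot': array([ 1.21114194e-01,  9.92638317e-01, -7.22828988e-04, -3.17704914e-05]), 'ft_force': array([ 0.75720098, -0.26530511, -0.44322662]), 'ft_torque': array([ 0.01074156,  0.05455963, -0.00733727]), 'finger_force': 0.0, 'grip_width': 0.08560217417379737}
```

View pics/top0.png

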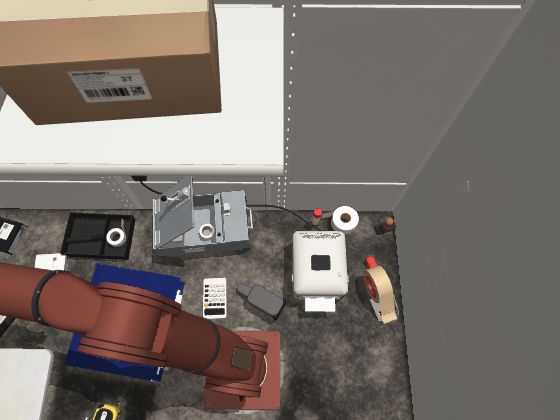

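View pics/side0.png

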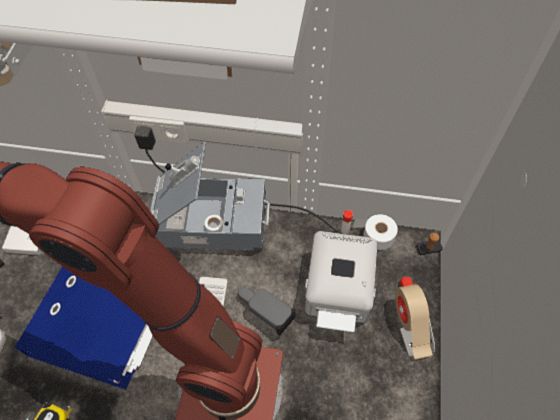

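The top view shows the box around px (155–250, 180–255), with its lid about 70° open on the left. The side view shows it at (150–268, 145–250). A shelf overhangs behind the box. Next I'll zoom in on both.

Run:
```python
from h import *
a=cv2.imread("pics/top0.png")[170:265,145:260]; b=cv2.imread("pics/side0.png")[138:255,142:275]
a=cv2.resize(a,None,fx=5,fy=5,interpolation=3);b=cv2.resize(b,None,fx=5,fy=5,interpolation=3)
cv2.imwrite("pics/a.png",a);cv2.imwrite("pics/b.png",b);print(a.shape,b.shape)
```

```text
(475, 575, 3) (585, 665, 3)
```

View pics/a.png

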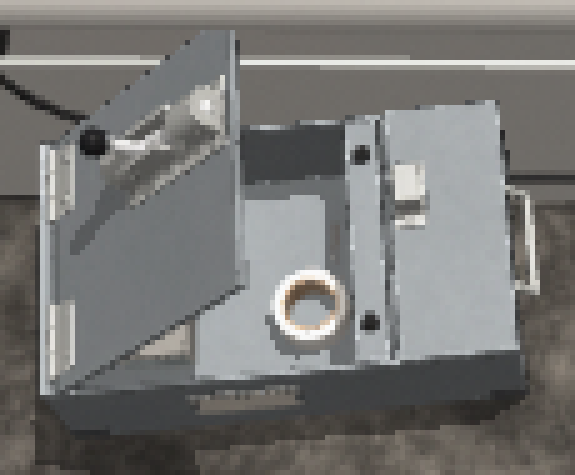

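View pics/b.png

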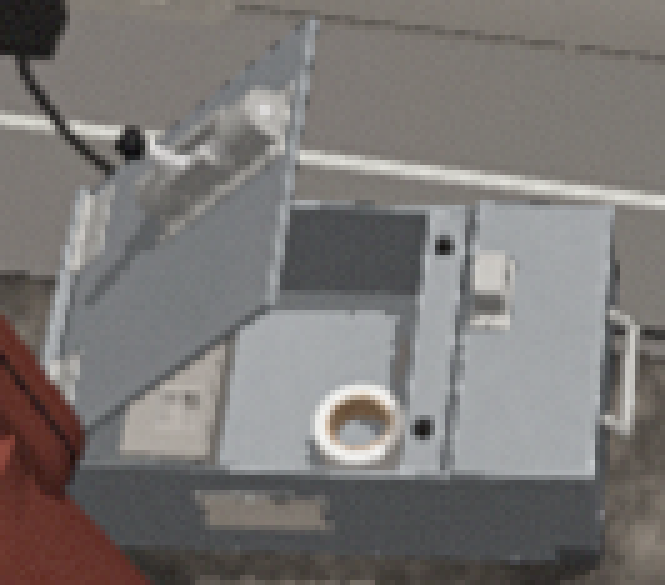

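```bash
cat >> h.py <<'E'
def lidpt(x,s,n,th): return np.array([x,.145-s*np.cos(th)+n*np.sin(th),.106+s*np.sin(th)+n*np.cos(th)])
def W(P,X):
    c,s=np.cos(P[2]),np.sin(P[2]); X=np.atleast_2d(X); return X@np.array([[c,-s,0],[s,c,0],[0,0,1]]).T+[P[0],P[1],0]
E
python3 - <<'E'
from h import *
from scipy.optimize import least_squares
T=np.array([(497,101),(518,350),(386,112),(398,360),(237,30),(243,285),(94,142)])/5+[144.6,169.6]
S=np.array([(613,205),(597,475),(480,204),(449,473),(313,22),(272,302),(131,145)])/5+[141.6,137.6]
ct,cs=cam("top"),cam("side")
def pts(p):
    th=p[3]; B=np.array([[.09,-.155,.106],[-.09,-.155,.106],[.09,-.077,.106],[-.09,-.077,.106],lidpt(.09,.22,0,th),lidpt(-.09,.22,0,th),lidpt(.025,.135,.048,th)])
    return W(p,B)
f=lambda p:np.r_[(proj(ct,pts(p))-T).ravel(),(proj(cs,pts(p))-S).ravel()]
r=least_squares(f,[.6,.1,0,1.2],loss="soft_l1"); p=r.x; print(p.round(4)); print(f(p).reshape(2,7,2).round(1).tolist())
print(W(p,[lidpt(.025,.135,.048,p[3]),lidpt(0,.22,0,p[3]),lidpt(.025,.135,.048,0),[.025,-.091,.106]]).round(3))
print(Ro.from_quat(ctrl.get_state()["eef_rot"]).as_matrix().round(3))
E
```

```text
[0.464  0.1511 0.1101 0.8278]
[[[0.4, -0.3], [0.4, -0.0], [-0.3, -0.4], [0.4, 0.3], [-0.5, -3.9], [0.3, 0.5], [-0.0, -0.0]], [[0.1, 0.1], [-0.8, 0.8], [-0.4, -0.6], [-0.0, 0.1], [0.5, -0.8], [-0.0, 0.8], [-0.1, 0.2]]]
[[0.479 0.242 0.238]
 [0.464 0.147 0.268]
 [0.488 0.164 0.154]
 [0.499 0.063 0.106]]
[[-0.971  0.24  -0.   ]
 [ 0.24   0.971 -0.001]
 [-0.    -0.001 -1.   ]]
```

The fit is good to about 0.5 px: box at (0.464, 0.151), yaw 0.11, lid at 0.83 rad. I'll line the tool up with the box (tool x = −box x, tool y = box y) and swing over.

Emit:
jog_arm(targets=[[0,0,-0.035,0,0,-10.1],[0,0,-0.035,0,0,-10.1],[-0.023,-0.049,0,0,0,0],[-0.023,-0.049,0,0,0,0],[-0.023,-0.049,0,0,0,0],[-0.023,-0.049,0,0,0,0],[-0.023,-0.049,0,0,0,0],[-0.023,-0.049,0,0,0,0],[-0.023,-0.049,0,0,0,0],[0,0,0,0,0,0]], jaw=255)

```text
clock: 1.45
ee_pos: [0.3563, 0.3038, 0.3017]
eef_rot: [-0.051, 0.999, 0.0, 0.0]
ft_force: [-0.8, 0.9, 0.5]
grip_width: -0.0001
finger_force: 0.0
```

```bash
cat >> h.py <<'E'
P=[.464,.1511,.1101]
def st():
    s=ctrl.get_state(); R=Ro.from_euler("z",P[2]).as_matrix(); e=(R.T@(s["ee_pos"]-[P[0],P[1],0])*1000).round(1)
    print("t",round(s["clock"],2),"box",e,"F",(R.T@s["ft_force"]).round(1),"w",round(s["grip_width"]*1000,1),"ff",round(s["finger_force"],1))
    print((R.T@Ro.from_quat(s["eef_rot"]).as_matrix()).round(3).tolist(), s["joints"].round(2))
E
python3 -c "from h import *; st()"
```

```text
t 1.45 box [-90.2 163.6 301.7] F [-0.7  1.   0.5] w -0.1 ff 0.0
[[-1.0, 0.007, 0.001], [0.007, 1.0, 0.0], [-0.001, 0.0, -1.0]] [-1.05 -0.08  0.23  1.78  0.02  1.44  0.85]
```

Emit:
jog_arm(targets=[[-0.022,-0.043,0,0,0,0],[-0.022,-0.043,0,0,0,0],[-0.021,-0.043,0.01,0,0,0],[0,0,0.016,0,0,0],[0,0,0.012,0,0,0],[0,0,0.008,0,0,0],[0,-0.002,0.006,0,0,0],[0,-0.003,0.006,0,0,0],[0,-0.003,0.006,0,0,0],[0,-0.003,0.006,0,0,0]])

```text
clock: 2.7
ee_pos: [0.434, 0.1755, 0.2313]
eef_rot: [-0.055, 0.998, 0.0, 0.0]
ft_force: [0.4, 0.3, 1.7]
grip_width: 0.0001
finger_force: 0.7
```

```bash
python3 -c "from h import *; st()"
```

```text
t 2.7 box [-27.1  27.5 231.3] F [0.4 0.3 1.7] w 0.1 ff 0.7
[[-1.0, 0.0, 0.001], [0.0, 1.0, 0.0], [-0.001, 0.0, -1.0]] [-0.91 -0.06  0.42  1.91  0.03  1.29  1.18]
```

Emit:
jog_arm(targets=[[0,-0.006,0.008,0,0,0],[0,-0.006,0.009,0,0,0],[0,-0.006,0.009,0,0,0],[0,-0.006,0.009,0,0,0],[0,-0.005,0.009,0,0,0],[0,-0.005,0.009,0,0,0],[0,-0.005,0.009,0,0,0],[0,-0.004,0.009,0,0,0],[0,-0.003,0.009,0,0,0],[0,-0.003,0.008,0,0,0]])

```text
clock: 3.95
ee_pos: [0.4391, 0.1267, 0.1427]
eef_rot: [-0.055, 0.998, -0.0, -0.0]
ft_force: [0.2, 0.7, 0.6]
grip_width: -0.0006
finger_force: 0.4
```

Emit:
jog_arm(targets=[[0,-0.002,0.006,0,0,0],[0,-0.002,0.005,0,0,0],[0,-0.002,0.004,0,0,0],[0,-0.001,0.004,0,0,0],[0,-0.001,0.003,0,0,0],[0,0,0.003,0,0,0],[0,0,0.002,0,0,0],[0,0,0.002,0,0,0],[0,0,0,0,0,0],[0,0,0,0,0,0]])

```text
clock: 5.2
ee_pos: [0.44, 0.1189, 0.1143]
eef_rot: [-0.055, 0.998, -0.0, -0.0]
ft_force: [0.4, -0.1, 0.5]
grip_width: 0.0003
finger_force: 0.0
```

```bash
python3 -c "from h import *; st()"
```

```text
t 5.2 box [-27.4 -29.3 114.3] F [ 0.4 -0.2  0.5] w 0.3 ff 0.0
[[-1.0, 0.0, -0.0], [0.0, 1.0, -0.0], [0.0, -0.0, -1.0]] [-0.84  0.03  0.49  2.08 -0.01  1.04  1.34]
```

Emit:
jog_arm(targets=[[0,0,0.002,0,0,0],[0,0,0.001,0,0,0],[0,0,0,0,0,0],[0,0,-0.03,0,0,0],[0,0,-0.05,0,0,0],[0,0.05,-0.03,0,0,0],[0,0.06,0,0,0,0],[0,0.06,0,0,0,0],[0,0,0,0,0,0],[0,0,0,0,0,0]], jaw=120)

```text
clock: 6.45
ee_pos: [0.4215, 0.2874, 0.221]
eef_rot: [-0.055, 0.998, -0.001, -0.0]
ft_force: [0.4, 0.1, -0.0]
grip_width: 0.0452
finger_force: 0.0
```

Run:
```python
from h import *
st()
ct,cs=cam("top"),cam("side")
a=cv2.resize(ct[0][170:265,145:260],None,fx=3.4,fy=3.4,interpolation=3);b=cv2.resize(cs[0][138:255,142:275],None,fx=3.4,fy=3.4,interpolation=3)
o=np.zeros((400,800,3),np.uint8);a=a[:400,:390];b=b[:400,:405];o[:a.shape[0],:a.shape[1]]=a;o[:b.shape[0],395:395+b.shape[1]]=b[:,:405]
cv2.imwrite("pics/c.png",o)
for n,c,of,ex in(("t",ct,(145,170),0),("s",cs,(142,138),395)):
  for th in(0,.04,.1): print(n,th,((proj(c,W(P,lidpt(.025,.135,.048,th)))-of)*3.4+[ex,0]).round(0))
```

```text
t 6.45 box [-27.3 140.2 221. ] F [ 0.4  0.1 -0. ] w 45.2 ff 0.0
[[-1.0, 0.0, -0.0], [0.0, 1.0, -0.001], [0.0, -0.001, -1.0]] [-1.    0.05  0.33  1.83 -0.02  1.27  1.01]
t 0 [[167. 123.]]
t 0.04 [[164. 121.]]
t 0.1 [[159. 118.]]
s 0 [[599. 163.]]
s 0.04 [[596. 159.]]
s 0.1 [[590. 154.]]
```

View pics/c.png

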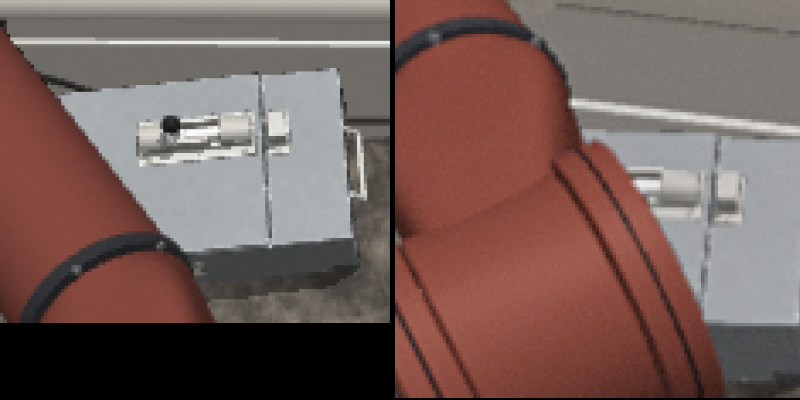

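The top view shows the lid down near its buffers, with the knob at about crop (171,124), a little right of where I predicted. I'll measure it more exactly.

Run:
```python
from h import *
c=cam("top"); g=c[0].max(2)[195:220,185:210].astype(float)
w=np.clip(90-g,0,None); print(g[5:17,3:18].astype(int))
m=g.copy(); ys,xs=np.mgrid[195:220,185:210]; k=(abs(xs-195)<6)&(abs(ys-206.5)<5); w=w*k
uv=np.array([(w*xs).sum(),(w*ys).sum()])/w.sum(); print(uv)
for z in(.154,.159): 
  X=onz(c,uv,z); R=Ro.from_euler("z",P[2]).as_matrix(); print(z,R.T@(X-[P[0],P[1],0]))
```

```text
[[174 178 174 171 173 173 174 171 171 170 172 173 172 173 170]
 [177 177 174 174 174 174 171 171 171 171 172 173 172 174 174]
 [177 175 174 174 177 174 173 171 171 174 173 176 174 171 171]
 [174 174 173 174 174 175 174 173 171 174 175 175 175 173 170]
 [174 175 173 173 170 103  52  52  77 136 163 186 185 167 180]
 [135 167 182 186 145  40  43  54  36  58 228 226 230 230 235]
 [222 220 196 195  98  30  39  46  32  32 106  95  93  91  99]
 [191 195 196 196 103  24  31  33  28  27  88  84  83  93 112]
 [209 209 212 212 209  32  22  24  21  78 247 223 247 248 249]
 [219 219 217 214 138 121 143  83 105 110 233 231 250 249 246]
 [208 208 208 207 132 103 172 165 138 141 240 204 184 193 195]
 [186 186 184 130 124 101 137 172 142 224 225 229 227 231 228]]
[194.9322608 206.4165961]
0.154 [0.02378415 0.00722032 0.154     ]
0.159 [0.02161536 0.00645513 0.159     ]
```

Emit:
jog_arm(targets=[[-0.0175,-0.044,0,0,0,0],[-0.0175,-0.044,0,0,0,0],[-0.0173,-0.0442,0,0,0,0],[0,0,0.02,0,0,0],[0,0,0.025,0,0,0],[0,0,0.02,0,0,0],[0,0,0.01,0,0,0],[0,0,0.004,0,0,0],[0,0,0,0,0,0],[0,0,0,0,0,0]])

```text
clock: 7.85
ee_pos: [0.4883, 0.1624, 0.143]
eef_rot: [-0.055, 0.998, 0.0, 0.0]
ft_force: [0.6, -1.1, 0.9]
grip_width: 0.0451
finger_force: 0.0
```

Run:
```python
from h import *
st()
ct,cs=cam("top"),cam("side")
a=cv2.resize(ct[0][170:265,145:260],None,fx=3.4,fy=3.4,interpolation=3);b=cv2.resize(cs[0][138:255,142:275],None,fx=3.4,fy=3.4,interpolation=3)
o=np.zeros((400,800,3),np.uint8);a=a[:400,:390];b=b[:400,:405];o[:a.shape[0],:a.shape[1]]=a;o[:b.shape[0],395:395+b.shape[1]]=b
cv2.imwrite("pics/d.png",o)
```

```text
t 7.85 box [ 25.4   8.5 143. ] F [ 0.5 -1.1  0.9] w 45.1 ff 0.0
[[-1.0, 0.0, 0.001], [0.0, 1.0, 0.0], [-0.001, 0.0, -1.0]] [-0.84  0.13  0.46  1.92 -0.06  1.1   1.33]
```

View pics/d.png

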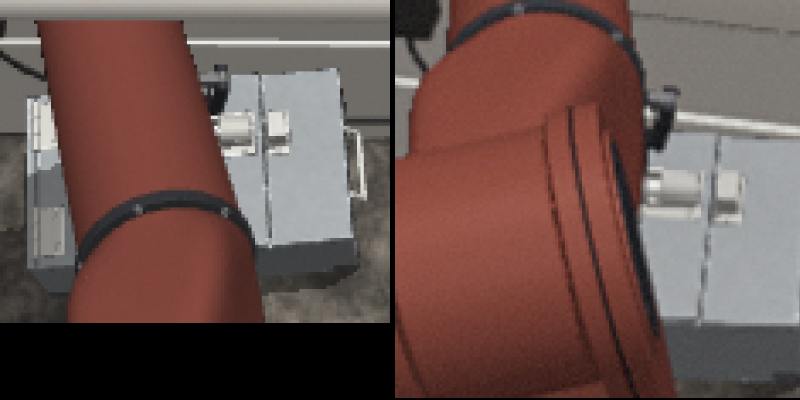

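The arm hides the knob from both cameras, so I'll close on it by feel.

Emit:
jog_arm(targets=[[0,0,0,0,0,0],[0,0,0,0,0,0],[0,0,0,0,0,0],[0,0,0,0,0,0],[0,0,0,0,0,0],[0,0,0,0,0,0],[0,0,0,0,0,0],[0,0,0,0,0,0],[0,0,0,0,0,0],[0,0,0,0,0,0]], jaw=255)

```text
clock: 9.2
ee_pos: [0.4881, 0.1622, 0.1425]
eef_rot: [-0.055, 0.998, 0.0, 0.0]
ft_force: [-0.6, -1.1, 5.4]
grip_width: 0.0143
finger_force: 58.5
```

```bash
python3 -c "from h import *; st()"
```

```text
t 9.2 box [ 25.1   8.4 142.5] F [-0.7 -1.   5.4] w 14.3 ff 58.5
[[-1.0, 0.0, 0.0], [0.0, 1.0, 0.0], [-0.0, 0.0, -1.0]] [-0.84  0.13  0.46  1.92 -0.06  1.1   1.33]
```

Emit:
jog_arm(targets=[[0,0,0.0005,0,0,0],[0,0,0.0005,0,0,0],[0,0,0.0005,0,0,0],[0,0,0.0005,0,0,0],[0,0,0,0,0,0],[0,0,0,0,0,0],[0,0,0,0,0,0],[0,0,0,0,0,0],[0,0,0,0,0,0],[0,0,0,0,0,0]])

```text
clock: 10.45
ee_pos: [0.4883, 0.1621, 0.1408]
eef_rot: [-0.055, 0.999, 0.0, 0.0]
ft_force: [-1.2, -1.1, 7.9]
grip_width: 0.0147
finger_force: 58.8
```

```bash
python3 -c "from h import *; st()"
```

```text
t 10.45 box [ 25.3   8.3 140.8] F [-1.3 -1.   7.9] w 14.7 ff 58.8
[[-1.0, 0.001, 0.001], [0.001, 1.0, 0.0], [-0.001, 0.0, -1.0]] [-0.84  0.13  0.46  1.93 -0.06  1.1   1.33]
```

Emit:
jog_arm(targets=[[0,0,0.0005,0,0,0],[0,0,0.0005,0,0,0],[0,0,0.0005,0,0,0],[0,0,0.0005,0,0,0],[0,0,0,0,0,0],[0,0,0,0,0,0],[0,0,0,0,0,0],[0,0,0,0,0,0],[0,0,0,0,0,0],[0,0,0,0,0,0]])

```text
clock: 11.7
ee_pos: [0.4885, 0.1622, 0.1391]
eef_rot: [-0.055, 0.999, 0.0, 0.001]
ft_force: [-1.4, -2.8, 9.2]
grip_width: 0.0142
finger_force: 59.0
```

```bash
python3 -c "from h import *; st()"
```

```text
t 11.7 box [ 25.6   8.4 139.1] F [-1.7 -2.7  9.2] w 14.2 ff 59.0
[[-1.0, 0.001, 0.001], [0.001, 1.0, 0.001], [-0.001, 0.001, -1.0]] [-0.83  0.13  0.46  1.93 -0.07  1.1   1.34]
```

Emit:
jog_arm(targets=[[0,-0.0003,0.0005,0,0,0],[0,-0.0003,0.0005,0,0,0],[0,-0.0003,0.0005,0,0,0],[0,-0.0003,0.0005,0,0,0],[0,0,0,0,0,0],[0,0,0,0,0,0],[0,0,0,0,0,0],[0,0,0,0,0,0],[0,0,0,0,0,0],[0,0,0,0,0,0]])

```text
clock: 12.95
ee_pos: [0.4893, 0.162, 0.1382]
eef_rot: [-0.055, 0.998, 0.001, 0.001]
ft_force: [-3.2, -0.4, 16.9]
grip_width: 0.0145
finger_force: 59.6
```

```bash
python3 -c "from h import *; st()"
```

```text
t 12.95 box [ 26.3   8.  138.2] F [-3.3 -0.  16.9] w 14.5 ff 59.6
[[-1.0, 0.0, 0.003], [0.0, 1.0, 0.002], [-0.003, 0.002, -1.0]] [-0.83  0.13  0.46  1.93 -0.07  1.09  1.34]
```

The force jumped to 16.9 N, so the lid is on the rim. I'll ease off slightly and slide.

Emit:
jog_arm(targets=[[0.0005,-0.002,-0.0003,0,0,0],[0,-0.002,0,0,0,0],[0,-0.002,0,0,0,0],[0,-0.002,0,0,0,0],[0,-0.002,0,0,0,0],[0,-0.002,0,0,0,0],[0,-0.002,0,0,0,0],[0,-0.002,0,0,0,0],[0,-0.001,0,0,0,0],[0,0,0,0,0,0]])

```text
clock: 14.2
ee_pos: [0.4905, 0.1453, 0.1382]
eef_rot: [-0.055, 0.998, 0.001, 0.001]
ft_force: [-1.5, 1.4, 15.1]
grip_width: 0.0143
finger_force: 59.3
```

```bash
python3 -c "from h import *; st()"
```

```text
t 14.2 box [ 25.7  -8.7 138.2] F [-1.3  1.5 15.1] w 14.3 ff 59.3
[[-1.0, -0.0, 0.003], [-0.0, 1.0, 0.002], [-0.003, 0.002, -1.0]] [-0.82  0.12  0.48  1.94 -0.07  1.09  1.37]
```

Sliding freely at about 1.5 N. I'll go on slowly into the keeper.

Emit:
jog_arm(targets=[[0,-0.001,0,0,0,0],[0,-0.001,0,0,0,0],[0,-0.001,0,0,0,0],[0,-0.001,0,0,0,0],[0,-0.001,0,0,0,0],[0,-0.001,0,0,0,0],[0,0,0,0,0,0]])

```text
validation failed for argument at $.ta...
```

```bash
python3 -c "from h import *; st()"
```

```text
t 14.2 box [ 25.7  -8.7 138.2] F [-1.3  1.5 15.1] w 14.3 ff 59.3
[[-1.0, -0.0, 0.003], [-0.0, 1.0, 0.002], [-0.003, 0.002, -1.0]] [-0.82  0.12  0.48  1.94 -0.07  1.09  1.37]
```

Emit:
jog_arm(targets=[[0,-0.001,0,0,0,0],[0,-0.001,0,0,0,0],[0,-0.001,0,0,0,0],[0,-0.001,0,0,0,0],[0,-0.001,0,0,0,0],[0,-0.001,0,0,0,0],[0,-0.001,0,0,0,0],[0,0,0,0,0,0],[0,0,0,0,0,0],[0,0,0,0,0,0]])

```text
clock: 15.45
ee_pos: [0.4913, 0.1384, 0.1382]
eef_rot: [-0.055, 0.998, 0.001, 0.001]
ft_force: [-1.5, 0.7, 14.0]
grip_width: 0.0142
finger_force: 59.3
```

```bash
python3 -c "from h import *; st()"
```

```text
t 15.45 box [ 25.7 -15.6 138.2] F [-1.4  0.8 14. ] w 14.2 ff 59.3
[[-1.0, -0.0, 0.003], [-0.0, 1.0, 0.002], [-0.003, 0.002, -1.0]] [-0.81  0.12  0.48  1.94 -0.06  1.09  1.38]
```

Emit:
jog_arm(targets=[[0,-0.0015,0,0,0,0],[0,-0.0015,0,0,0,0],[0,-0.0015,0,0,0,0],[0,-0.0015,0,0,0,0],[0,-0.0015,0,0,0,0],[0,-0.0015,0,0,0,0],[0,-0.0015,0,0,0,0],[0,-0.0015,0,0,0,0],[0,0,0,0,0,0],[0,0,0,0,0,0]])

```text
clock: 16.7
ee_pos: [0.4926, 0.1263, 0.1382]
eef_rot: [-0.055, 0.998, 0.001, 0.001]
ft_force: [-2.6, 0.9, 15.0]
grip_width: 0.0147
finger_force: 59.4
```

```bash
python3 -c "from h import *; st()"
```

```text
t 16.7 box [ 25.7 -27.8 138.2] F [-2.5  1.2 15. ] w 14.7 ff 59.4
[[-1.0, -0.0, 0.003], [-0.0, 1.0, 0.002], [-0.003, 0.002, -1.0]] [-0.79  0.12  0.49  1.95 -0.06  1.09  1.4 ]
```

Now I'll feel for the stop, in half-millimetre steps.

Emit:
jog_arm(targets=[[0,-0.0005,0,0,0,0],[0,-0.0005,0,0,0,0],[0,-0.0005,0,0,0,0],[0,-0.0005,0,0,0,0],[0,-0.0005,0,0,0,0],[0,-0.0005,0,0,0,0],[0,-0.0005,0,0,0,0],[0,-0.0005,0,0,0,0],[0,0,0,0,0,0],[0,0,0,0,0,0]])

```text
clock: 17.95
ee_pos: [0.493, 0.1225, 0.1382]
eef_rot: [-0.055, 0.998, 0.001, 0.001]
ft_force: [-3.1, 1.2, 14.9]
grip_width: 0.0145
finger_force: 59.4
```

```bash
python3 -c "from h import *; st()"
```

```text
t 17.95 box [ 25.7 -31.6 138.2] F [-2.9  1.5 14.9] w 14.5 ff 59.4
[[-1.0, -0.0, 0.003], [-0.0, 1.0, 0.002], [-0.003, 0.002, -1.0]] [-0.79  0.12  0.49  1.95 -0.06  1.09  1.41]
```

Emit:
jog_arm(targets=[[0,-0.0005,0,0,0,0],[0,-0.0005,0,0,0,0],[0,-0.0005,0,0,0,0],[0,-0.0005,0,0,0,0],[0,0,0,0,0,0],[0,0,0,0,0,0],[0,0,0,0,0,0],[0,0,0,0,0,0],[0,0,0,0,0,0],[0,0,0,0,0,0]])

```text
clock: 19.2
ee_pos: [0.4931, 0.1221, 0.1382]
eef_rot: [-0.056, 0.998, 0.002, 0.001]
ft_force: [-2.4, 6.6, 13.1]
grip_width: 0.0147
finger_force: 59.3
```

```bash
python3 -c "from h import *; st()"
```

```text
t 19.2 box [ 25.7 -32.1 138.2] F [-1.7  6.9 13.1] w 14.7 ff 59.3
[[-1.0, -0.001, 0.003], [-0.001, 1.0, 0.004], [-0.003, 0.004, -1.0]] [-0.79  0.11  0.49  1.95 -0.06  1.09  1.42]
```

The stop shows at 6.9 N. I'll back off to the middle of the notch and unload the press. I'll also check the clearance to the back wall from the pictures I already have.

Emit:
jog_arm(targets=[[0,0.0007,0,0,0,0],[0,0.0007,0,0,0,0],[0,0.0007,0,0,0,0],[0,0.0007,0,0,0,0],[0,0,-0.0005,0,0,0],[0,0,-0.0005,0,0,0],[0,0,-0.0005,0,0,0],[0,0,-0.0005,0,0,0],[0,0,0,0,0,0],[0,0,0,0,0,0]])

```text
clock: 20.45
ee_pos: [0.4922, 0.1224, 0.139]
eef_rot: [-0.055, 0.998, 0.0, 0.0]
ft_force: [0.8, 1.0, 6.3]
grip_width: 0.0143
finger_force: 58.7
```

Run:
```python
from h import *
st()
for n,L in(("top",[(60,210),(265,210),(375,212)]),("side",[(120,190),(290,200),(450,225)])):
    c=cam(n)
    for uv in L: print(n,uv,onz(c,uv,0).round(3))
    g=cv2.cvtColor(cv2.imread(f"pics/{n}0.png"),6)
    for x in(60,270,370): print(x,g[150:230:2,x].tolist())
```

```text
t 20.45 box [ 24.9 -31.6 139. ] F [0.9 0.9 6.3] w 14.3 ff 58.7
[[-1.0, 0.0, 0.001], [0.0, 1.0, 0.001], [-0.001, 0.001, -1.0]] [-0.79  0.11  0.49  1.95 -0.06  1.09  1.41]
top (60, 210) [0.533 0.677 0.   ]
top (265, 210) [ 0.539 -0.062  0.   ]
top (375, 212) [ 0.534 -0.457  0.   ]
60 [238, 238, 238, 238, 238, 237, 238, 228, 219, 195, 171, 139, 107, 108, 110, 141, 149, 107, 107, 108, 107, 107, 107, 107, 107, 107, 106, 107, 107, 108, 58, 75, 74, 74, 84, 96, 101, 112, 118, 122]
270 [239, 239, 239, 239, 239, 238, 238, 220, 229, 213, 188, 159, 128, 111, 120, 124, 159, 121, 120, 120, 118, 125, 123, 118, 117, 115, 117, 117, 40, 116, 59, 65, 77, 74, 73, 70, 85, 74, 71, 96]
370 [108, 108, 108, 108, 108, 108, 107, 107, 108, 108, 108, 109, 108, 108, 108, 108, 142, 149, 108, 107, 107, 108, 109, 107, 109, 108, 109, 108, 109, 109, 109, 58, 76, 75, 74, 86, 101, 94, 91, 100]
side (120, 190) [ 0.535  0.453 -0.   ]
side (290, 200) [ 0.577 -0.068 -0.   ]
side (450, 225) [ 0.561 -0.548  0.   ]
60 [184, 179, 118, 120, 121, 120, 121, 117, 122, 121, 119, 120, 122, 80, 89, 94, 96, 95, 96, 95, 98, 97, 97, 95, 87, 86, 87, 89, 92, 92, 96, 95, 96, 98, 96, 78, 101, 102, 104, 66]
270 [114, 123, 122, 123, 122, 123, 121, 122, 123, 122, 121, 118, 116, 163, 199, 119, 121, 121, 120, 122, 119, 121, 123, 123, 120, 122, 120, 67, 112, 88, 72, 81, 92, 98, 111, 107, 80, 77, 75, 79]
370 [123, 121, 121, 119, 119, 122, 124, 121, 123, 121, 121, 120, 123, 122, 122, 120, 121, 120, 122, 126, 222, 121, 119, 122, 119, 123, 123, 121, 121, 121, 120, 122, 121, 131, 232, 239, 236, 236, 237, 237]
```

The stop is clear and the bolt is home. The wall behind is close, so I won't go round behind the knob. I'll turn knob and tool together about the bolt's axis, so that the knob doesn't have to pivot in the pads.

Emit:
jog_arm(targets=[[0,0,-0.0004,0,0,0],[0,0,-0.0004,0,0,0],[0.0018,0,0.0001,0,-5,0],[0.0018,0,0.0001,0,-5,0],[0.0018,0,0.0001,0,-5,0],[0.0018,0,0.0001,0,-5,0],[0.0018,0,0.0001,0,-5,0],[0,0,0,0,0,0],[0,0,0,0,0,0],[0,0,0,0,0,0]])

```text
clock: 21.8
ee_pos: [0.4836, 0.1214, 0.1376]
eef_rot: [-0.054, 0.975, 0.012, 0.216]
ft_force: [-3.3, 3.4, 3.7]
grip_width: 0.0145
finger_force: 59.7
```

```bash
python3 -c "from h import *; st()"
```

```text
t 21.8 box [ 16.2 -31.7 137.6] F [-2.9  3.8  3.7] w 14.5 ff 59.7
[[-0.907, 0.0, 0.422], [0.0, 1.0, -0.0], [-0.422, 0.0, -0.907]] [-0.82 -0.22  0.35  2.31  0.37  0.66  0.97]
```

Turned 25° with low forces, but joints 2 and 4 are now near their limits. I'll release the knob, retract and straighten the tool.

Emit:
jog_arm(targets=[[0,0,0,0,0,0],[0,0,0,0,0,0],[0,0,0,0,0,0],[0,0,0,0,0,0],[0,0,-0.01,0,5,0],[0,0,-0.01,0,5,0],[0,0,-0.01,0,5,0],[0,0,-0.01,0,5,0],[0,0,-0.01,0,5,0],[0,0,-0.01,0,0,0]], jaw=130)

```text
clock: 23.05
ee_pos: [0.4713, 0.1195, 0.1954]
eef_rot: [-0.054, 0.999, -0.001, -0.0]
ft_force: [0.1, 0.2, -0.2]
grip_width: 0.0416
finger_force: 0.0
```

```bash
python3 -c "from h import *; st()"
```

```text
t 23.05 box [  3.7 -32.2 195.4] F [ 0.2  0.2 -0.2] w 41.6 ff 0.0
[[-1.0, 0.001, -0.0], [0.001, 1.0, -0.002], [0.0, -0.002, -1.0]] [-0.86  0.01  0.53  1.92 -0.    1.21  1.35]
```

Emit:
jog_arm(targets=[[-0.018,0,0,0,0,0],[-0.018,0,0,0,0,0],[0,0,0.01,0,0,0],[0,0,0.012,0,0,0],[0,0,0.01,0,0,0],[0,0,0.008,0,0,0],[0,0,0.006,0,0,0],[0,0,0.006,0,0,0],[0,0,0.005,0,0,0],[0,0,0,0,0,0]], jaw=255)

```text
clock: 24.3
ee_pos: [0.506, 0.1235, 0.138]
eef_rot: [-0.055, 0.998, -0.0, -0.0]
ft_force: [-0.1, 0.2, 0.7]
grip_width: 0.0002
finger_force: 0.0
```

```bash
python3 -c "from h import *; st()"
```

```text
t 24.3 box [ 38.7 -32.1 138. ] F [-0.1  0.2  0.7] w 0.2 ff 0.0
[[-1.0, 0.0, -0.0], [0.0, 1.0, -0.0], [0.0, -0.0, -1.0]] [-0.82  0.15  0.55  1.92 -0.09  1.1   1.44]
```

Emit:
jog_arm(targets=[[0.003,0,0,0,0,0],[0.003,0,0,0,0,0],[0.003,0,0,0,0,0],[0.003,0,0,0,0,0],[0.003,0,0,0,0,0],[0.003,0,0,0,0,0],[0.003,0,0,0,0,0],[0.003,0,0,0,0,0],[0.001,0,0,0,0,0],[0,0,0,0,0,0]])

```text
clock: 25.55
ee_pos: [0.4811, 0.1208, 0.1383]
eef_rot: [-0.055, 0.998, 0.0, -0.0]
ft_force: [0.6, 0.3, -0.8]
grip_width: 0.0
finger_force: 0.3
```

```bash
python3 -c "from h import *; st()"
```

```text
t 25.55 box [ 13.7 -32.  138.3] F [ 0.6  0.2 -0.8] w 0.0 ff 0.3
[[-1.0, 0.0, -0.0], [0.0, 1.0, 0.0], [0.0, 0.0, -1.0]] [-0.84  0.09  0.54  1.97 -0.05  1.09  1.4 ]
```

Emit:
jog_arm(targets=[[0,0,-0.03,0,0,0],[0.013,0,0,0,0,0],[0.013,0,0,0,0,0],[0,0,0.012,0,0,0],[0,0,0.006,0,0,0],[0,0,0.004,0,0,0],[0,0,0.003,0,0,0],[0,0,0.003,0,0,0],[0,0,0.002,0,0,0],[0,0,0,0,0,0]])

```text
clock: 26.8
ee_pos: [0.4556, 0.118, 0.1382]
eef_rot: [-0.055, 0.998, -0.0, 0.0]
ft_force: [-0.6, 0.1, 0.4]
grip_width: 0.0004
finger_force: 0.0
```

```bash
python3 -c "from h import *; st()"
```

```text
t 26.8 box [-12.  -32.  138.2] F [-0.6  0.2  0.4] w 0.4 ff 0.0
[[-1.0, 0.0, 0.0], [0.0, 1.0, -0.0], [-0.0, -0.0, -1.0]] [-0.86  0.03  0.53  2.03 -0.02  1.09  1.35]
```

Now down gently to full home, where the ball top should be at z≈135.

Emit:
jog_arm(targets=[[0,0,0.001,0,0,0],[0,0,0.001,0,0,0],[0,0,0.001,0,0,0],[0,0,0.001,0,0,0],[0,0,0.001,0,0,0],[0,0,0,0,0,0],[0,0,0,0,0,0],[0,0,0,0,0,0],[0,0,0,0,0,0],[0,0,0,0,0,0]])

```text
clock: 28.05
ee_pos: [0.4556, 0.1179, 0.134]
eef_rot: [-0.055, 0.998, 0.0, -0.0]
ft_force: [-5.6, -2.3, 10.7]
grip_width: -0.0004
finger_force: 5.4
```

```bash
python3 -c "from h import *; st()"
```

```text
t 28.05 box [-12.  -32.1 134. ] F [-5.8 -1.7 10.7] w -0.4 ff 5.4
[[-1.0, 0.001, 0.0], [0.001, 1.0, 0.0], [-0.0, 0.0, -1.0]] [-0.86  0.03  0.53  2.03 -0.02  1.08  1.36]
```

Emit:
jog_arm(targets=[[0,0,-0.003,0,0,0],[0,0,-0.02,0,0,0],[0,0,-0.04,0,0,0],[0,0.05,-0.03,0,0,0],[0,0.06,0,0,0,0],[0,0.06,0,0,0,0],[0,0.055,0,0,0,0],[0,0.04,0,0,0,0],[0,0,0,0,0,0],[0,0,0,0,0,0]])

```text
clock: 29.3
ee_pos: [0.4268, 0.3807, 0.226]
eef_rot: [-0.055, 0.999, -0.0, -0.0]
ft_force: [0.5, -0.6, -0.1]
grip_width: -0.0001
finger_force: 0.0
```

Run:
```python
from h import *
st()
ct,cs=cam("top"),cam("side")
a=cv2.resize(ct[0][170:265,145:260],None,fx=3.4,fy=3.4,interpolation=3);b=cv2.resize(cs[0][138:255,142:275],None,fx=3.4,fy=3.4,interpolation=3)
o=np.zeros((400,800,3),np.uint8);a=a[:400,:390];b=b[:400,:405];o[:a.shape[0],:a.shape[1]]=a;o[:b.shape[0],395:395+b.shape[1]]=b
cv2.imwrite("pics/e.png",o)
for n,c,of,ex in(("t",ct,(145,170),0),("s",cs,(142,138),395)):
  for a in(0,.8,1.1,1.35): print(n,a,((proj(c,W(P,[.025-.036*np.sin(a),-.0318,.118+.036*np.cos(a)]))-of+.5)*3.4+[ex,0]).round(0))
```

```text
t 29.3 box [-11.8 232.3 226. ] F [ 0.5 -0.7 -0.1] w -0.1 ff 0.0
[[-1.0, 0.001, -0.0], [0.001, 1.0, -0.001], [0.0, -0.001, -1.0]] [-1.09  0.18  0.33  1.68 -0.06  1.29  0.92]
t 0 [[212. 120.]]
t 0.8 [[215. 150.]]
t 1.1 [[217. 159.]]
t 1.35 [[218. 165.]]
s 0 [[653. 167.]]
s 0.8 [[651. 201.]]
s 1.1 [[651. 213.]]
s 1.35 [[652. 222.]]
```

View pics/e.png

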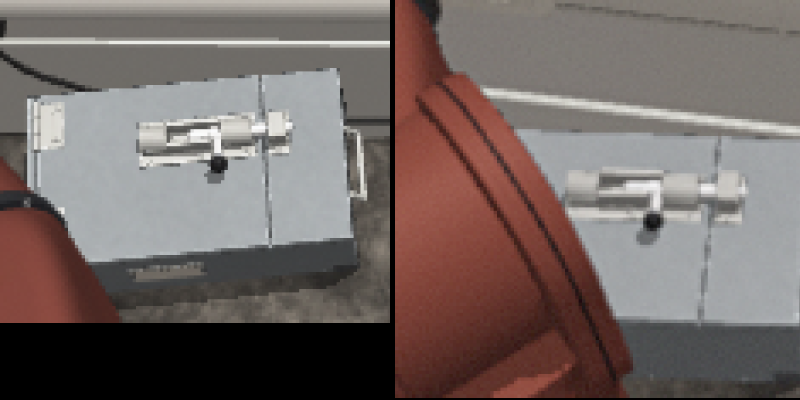

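The knob is at (218,164) in the top crop and (653,221) in the side crop, matching the fully-down prediction of (218,165) and (652,222). The bolt runs through the keeper, the lid is shut and the arm is clear.

```bash
python3 -c "from plant import ctrl; print(ctrl.finish_job())"
```

```text
the job is handed in; nothing more can be done
None
```

The box is locked and the job is handed in at about 29 s: the lid is shut, the bolt is home in the keeper, and the last pictures show its handle fully down in the notch.

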